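Click the dispenser's portion wheel on to the green mark and press out a portion

ROBOT

A 6-joint arm with a two-finger parallel gripper is mounted at the origin on the work surface. World frame = base frame: x ahead of the robot, y to its left, z up, the work surface at z = 0. Lengths are in m, angles in rad, forces in N, time in s.
With the tool pointing down it reaches from about 0.35 to 0.975 m from the base axis. Payload 4.9 kg.
Tool frame: the origin (TCP) lies on the front face of the gripper's body, between the roots of the fingers; the fingertips stand ctrl.tip_extent ahead of it and the grasp point (between the pads) lies 54 mm ahead of it (ctrl.tip_extent is the distance from the TCP to the fingertips, in m); z points along the fingers, y is the line along which they close (so a half turn about z gives the same grasp; the last joint's range is limited). The gripper opens to 85 mm and grips with 20 to 120 N. Pads are 22 mm wide; open, the fingers measure 114 mm over their backs; the gripper's body (76 mm by 85 mm) begins 54 mm behind the grasp point. The pads swing forward as they close: fully open they stand 13 mm farther back than shut.
Start: joints at [1.148, 0.053, 1.613, -0, 1.476, -0.119], TCP at [0.187, 0.596, 0.304] pointing down, gripper open.
Joint ranges: [-3.01, 3.01], [-1.01, 2.22], [0.06, 2.58], [-1.02, 4.17], [0.09, 2.62], [-3.14, 3.14]. Speed limits (rad/s): [2.57, 2.57, 3.14, 3.14, 3.14, 3.14].

INTERFACE

Orientations are given as a rotation vector (axis times angle).
In Python, from station import ctrl gives the robot as it stands.
- The arm moves only by the tool apply_moves, never from a script. Its argument "rows" is one flat list of numbers, 6 for each row, row after row: the shift along the tool's x, y, z normalised to -1 to 1, where 1 is 0.6 m, then the turn, a rotation vector about the tool's x, y, z normalised to -1 to 1, where 1 is 90 degrees. A call has 1 to 20 rows; each row is the pose to reach, as a shift and turn from the pose commanded when the call began, along the tool's axes at that moment; what a row does not reach only later rows make up. A row lasts 1/10 s, in which the tool goes at most 50 mm and 8.59 degrees, less where a joint would pass 70% of its speed; a pose out of reach is approached as far as the arm can. A call with a number of a shift or a turn outside -1 to 1 is refused whole. A call with a gripper value outside its range is refused whole. "grip" is the opening, from 0 (shut) to 1 (fully open), set as the call begins (left out, the last holds). The fingers move at their own pace and stop on an object; "grip_force" is the grip in N (left out, the last holds). Time passes only in rows, so rows that repeat a pose let the fingers close. It gives the time, the measured TCP pose, the force, the opening and the grip force at its end, in the units of the state.
- ctrl.get_obs(): the state, without advancing time (a new reading comes with each control period).
- ctrl.get_image(name): name is "side" or "top"; returns (picture, depth): 480x640x3 uint8, blue, green, red; 480x640 float32, m along the optical axis (not along the pixel's ray), 0 where there is no reading.
- ctrl.camera_model(name): a dict with "mtx" (3x3 intrinsics, pixels), "k1" (the pictures are not rectified: a ray, as slopes to the right and down, at radius r is drawn at 1 + k1 r^2 times it, then the intrinsics apply), "R" (3x3) and "t" (3): a world point X has camera coordinates R X + t. Camera axes: x right, y down, z forward; pixel columns grow to the right and rows downward; lengths in m; the calibration is good to about 2 mm. A picture is of the moment at which its call begins. camera_model takes no time and is no camera call.
- ctrl.finish_job(): hands the job in; it is judged then, once.
The state is a dict: "t": time; "q": joint angles; "dq": joint speeds; "effort": joint torques, N m; "tool_pos": TCP position; "tool_rot": TCP orientation; "contact_force": force on the tool from outside, world axes, zero at the start; "wrist_torque": the same for the moment, N m; "opening": finger opening in m; "grip_force": force on a finger pad.
Only numpy, scipy, OpenCV 4.12 (cv2) and the standard library are available. Lean on these libraries where they do the work, as an engineer would, in place of code of your own. Each camera call takes 0.05 s, during which the arm holds its last target. There are 200 camera calls.

TASK

Roll the knurled portion wheel on top of the white dispenser with a light fingertip, without pinching it, until its red line clicks into place at the green mark. Take the finger off the wheel, then push the blue plunger all the way down and let it come back up, leaving the wheel at the green mark. Do not press the plunger at any other setting, and leave the jar, canister, mug and spoon where they are.

Things in the scene. Friction and masses are not known exactly. Their poses are not given: they have to be found in the camera images.
- dispenser: White plastic push dispenser, fixed, clamped outside the bamboo riser's side. Housing 130 (x) x 62 (y) x 110 mm (z); origin at the centre of its underside, 50 mm above the table; z up, x along the riser's side, roughly away from the robot. The riser lies beyond +y. On top, at y = 0: the portion wheel at x = -35 mm, the blue plunger at x = +40 mm.
- dial_carriage: Hidden sprung carriage with the portion wheel; origin at the wheel's centre, 112 mm above the dispenser's origin; axes parallel to the dispenser's. Wheel: grey and black knurled cylinder, radius 34 mm, 22 mm wide, axle along y, standing 36 mm out of the housing between two white half-round cheeks (radius 25 mm, 10 mm thick). More than 25 N of finger force on the wheel is too hard.
- dial_top (a point): Highest point of the unpressed wheel's rim, over the axle, 146 mm above the dispenser's origin (fixed to the dispenser, does not turn or sink with the wheel). Pressed there, wheel and carriage give way straight down on a spring: about 1 N to start, then 1.5 N per mm, to a hard stop after 6 mm.
- dial (a joint): Wheel angle, rad. Clicks into 0, 0.5, 1.0 (green mark), 1.5; starts at 0 or 0.5. Grows as the top of the rim moves along the dispenser's -x, away from the plunger; 17 mm of rim per click, resisting up to 0.07 N m; past half way it rolls on to the next. Red line across the rim: at 0 and 0.5 by the black marks on the plunger's side, at 1.0 by the green one at the very top, at 1.5 beyond.
- plunger (a joint): Travel of the blue round push plunger (radius 17 mm) on top of the dispenser in m: 0 up, 0.008 fully down. Pressed straight down; it springs back; about 6 N fully down.
- plunger_top (a point): Centre of the top face of the blue plunger (moves down with it).
- riser: Two-level bamboo riser, 260 (x) x 340 (y) x 130 mm high, fixed; origin at the centre of its foot. Lower deck (60 mm high) on its -x half, towards the robot, upper deck (130 mm high) on its +x half. The dispenser is clamped to its -y side.
- jar: Closed coffee jar with green lid, radius 36 mm, 105 mm high, standing on the upper deck; origin at the centre of its underside. Leave alone.
- canister: Small clear canister with steel lid, radius 28 mm, 85 mm high, standing on the upper deck; origin at the centre of its underside. Leave alone.
- mug: Yellow enamel mug, radius 38 mm, 80 mm high, standing on the lower deck; origin at the centre of its underside. Leave alone.
- spoon: Stainless spoon, 150 mm long, lying along y on the lower deck; origin at the middle of its underside. Leave alone.

How it is judged:
By the outcome, as a careful person would: the job done as asked, in the order asked, and still so for the second after the job is handed in, with the robot touching nothing.
It also fails if it takes over 64 s, if anything falls off the work surface, if the arm or the gripper's body presses on something with over 40 N, if the wrist force passes 120 N, or if a joint passes its speed limit or range.

## Working session

There is one attempt and no reset: what is moved stays moved. The work goes in short steps, Python scripts to look and compute and a tool call to move; the robot and the scene stay as the last step left them, time stands still between calls to the robot, and variables do not carry over. Pictures are saved under pics/ and viewed, at most 10 in all, crops included, and the job is handed in when it is done.

Besides the shell and the picture viewer there is one more tool, called after "Call:" by a JSON object that holds its "method" and its "body". apply_moves: Moves the arm, as the interface text tells. Its arguments: {"type":"object","properties":{"rows":{"type":"array","items":{"type":"number"}},"grip":{"type":"number"},"grip_force":{"type":"number"}},"required":["rows"]}

```bash
mkdir -p pics; cat > h.py <<'E'
import numpy as np, cv2
from station import ctrl
from scipy.spatial.transform import Rotation as Ro
def cloud(name):
    im,d=ctrl.get_image(name); m=ctrl.camera_model(name)
    K=np.array(m["mtx"]);R=np.array(m["R"]);t=np.array(m["t"])
    v,u=np.mgrid[0:480,0:640]
    s=cv2.undistortPoints(np.stack([u,v],-1).reshape(-1,1,2).astype(np.float64),K,np.array([m["k1"],0,0,0.])).reshape(480,640,2)
    P=np.dstack([s[...,0]*d,s[...,1]*d,d])
    W=(P-t)@R
    W[d==0]=np.nan
    return im,W
E
python3 - <<'E'
from h import *
o=ctrl.get_obs();print({k:np.round(v,3).tolist() for k,v in o.items()},ctrl.tip_extent)
for n in("side","top"):
    im,W=cloud(n);cv2.imwrite(f"pics/{n}0.png",im);np.savez(f"{n}0.npz",im=im,W=W)
    h=cv2.cvtColor(im,cv2.COLOR_BGR2HSV)
    b=cv2.inRange(h,(100,120,50),(130,255,255))
    k,l,s,c=cv2.connectedComponentsWithStats(b)
    for i in range(1,k):
        if s[i,4]>40: print(n,s[i],np.round(np.nanmedian(W[l==i],0),4),np.round(np.nanpercentile(W[l==i],95,axis=0),4))
    print(np.array(ctrl.camera_model(n)["R"]).T@-np.array(ctrl.camera_model(n)["t"]))
E
```

```text
{'t': 0.0, 'q': [1.148, 0.053, 1.614, 0.0, 1.476, -0.119], 'dq': [0.002, -0.0, 0.002, -0.001, 0.0, 0.001], 'effort': [0.001, -39.368, -37.018, -0.0, 0.007, -0.0], 'tool_pos': [0.187, 0.596, 0.303], 'tool_rot': [-0.475, -3.105, 0.003], 'contact_force': [0.12, -0.691, -0.006], 'wrist_torque': [0.024, 0.022, 0.023], 'grip_force': 0.0, 'opening': 0.086} 0.0726
side [343 252  23  16 288] [ 0.5823 -0.0599  0.1844] [ 0.5938 -0.0468  0.1856]
[ 0.45628879 -0.56285902  0.60696294]
top [ 586   79   54  139 4946] [ 0.7439 -0.3988  0.0074] [ 0.8319 -0.3677  0.0097]
top [409 211  27  26 557] [ 0.5799 -0.0544  0.1835] [ 0.5929 -0.0411  0.1853]
[0.47269369 0.05514064 0.81552362]
```

View pics/side0.png

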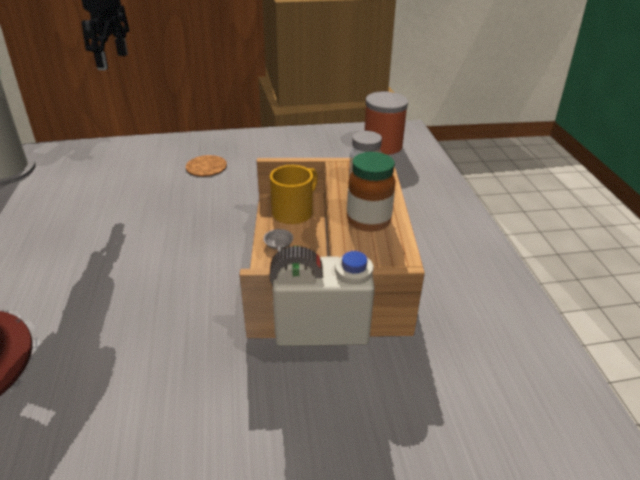

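View pics/top0.png

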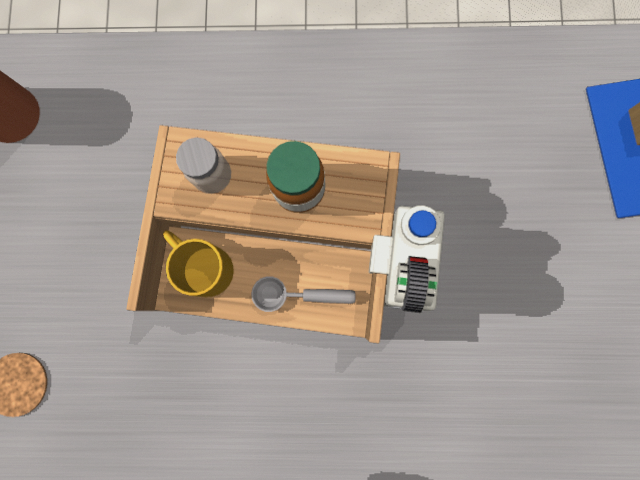

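The side view shows the dispenser with its wheel at about (296,262) and the blue plunger at (355,262). In the top view the plunger is at (422,223), the wheel at (416,285), the red line at (418,262) on the plunger's side, and the green mark at row 283. Next I'll get the yaw and the positions.

```bash
python3 - <<'E'
from h import *
z=np.load("top0.npz");im,W=z["im"],z["W"]
h=cv2.cvtColor(im,cv2.COLOR_BGR2HSV)
roi=np.zeros((480,640),bool);roi[195:325,375:455]=1
def st(n,m):
    p=W[m&roi];print(n,len(p),np.round(np.nanmedian(p,0),4),np.round(np.nanpercentile(p,[3,97],axis=0),4).tolist())
red=(cv2.inRange(h,(0,120,60),(6,255,255))|cv2.inRange(h,(172,120,60),(180,255,255)))>0
gr=cv2.inRange(h,(45,100,40),(85,255,255))>0
st("red",red);st("green",gr)
bl=cv2.inRange(h,(100,120,50),(130,255,255))>0;st("blue",bl)
wh=roi&(W[...,2]>.164)&(~bl)&(h[...,2]<110)&(h[...,1]<80);st("dark",wh)
hi=roi&(W[...,2]>.188);st("high",hi)
# housing rect at z ~0.16
hs=roi&(abs(W[...,2]-.16)<.004);st("housing",hs)
hull=roi&(W[...,2]>.153)
k,l,s,c=cv2.connectedComponentsWithStats(hull.astype(np.uint8));print(s[1:])
p=W[hull][:,:2].astype(np.float32);p=p[p[:,1]<-.03]
r=cv2.minAreaRect(p);print("rect",r)
p=W[hi];x=p[:,:2]-p[:,:2].mean(0);print("PCA",np.linalg.svd(x,full_matrices=0)[2][0])
m=roi&(W[...,2]>.16)
for n in("top","side"):
    z=np.load(n+"0.npz")["im"]
    c=z[195:325,370:460] if n=="top" else z[235:350,255:390]
    cv2.imwrite(f"pics/c{n}.png",cv2.resize(c,None,fx=4.5,fy=4.5,interpolation=cv2.INTER_CUBIC))
E
python3 -c "
import cv2,numpy as np
a=cv2.imread('pics/ctop.png');b=cv2.imread('pics/cside.png')
b=cv2.resize(b,(390,332));a=cv2.resize(a,(404,584));c=np.zeros((590,800,3),np.uint8);c[:584,:404]=a;c[:332,406:796]=b;cv2.imwrite('pics/crop.png',c)"
```

```text
red 67 [ 0.5347 -0.0493  0.1803] [[0.5318, -0.0594, 0.1742], [0.5388, -0.0392, 0.1852]]
green 91 [ 0.5071 -0.0326  0.1873] [[0.5012, -0.0676, 0.1844], [0.512, -0.0232, 0.1893]]
blue 557 [ 0.5799 -0.0544  0.1835] [[0.5656, -0.069, 0.1809], [0.5941, -0.0404, 0.1856]]
dark 1020 [ 0.5021 -0.0438  0.1892] [[0.4738, -0.0635, 0.1694], [0.5306, -0.0309, 0.1967]]
high 716 [ 0.5056 -0.0449  0.1936] [[0.4856, -0.0568, 0.1883], [0.5265, -0.0328, 0.1972]]
housing 1750 [ 0.5467 -0.0383  0.1593] [[0.4793, -0.0825, 0.1566], [0.6001, -0.0166, 0.1621]]
[[ 387  206   57  107 4948]]
rect ((0.539515495300293, -0.05831672251224518), (0.0566679909825325, 0.13646748661994934), 89.87865447998047)
PCA [-0.99563114  0.09337362]
```

View pics/crop.png

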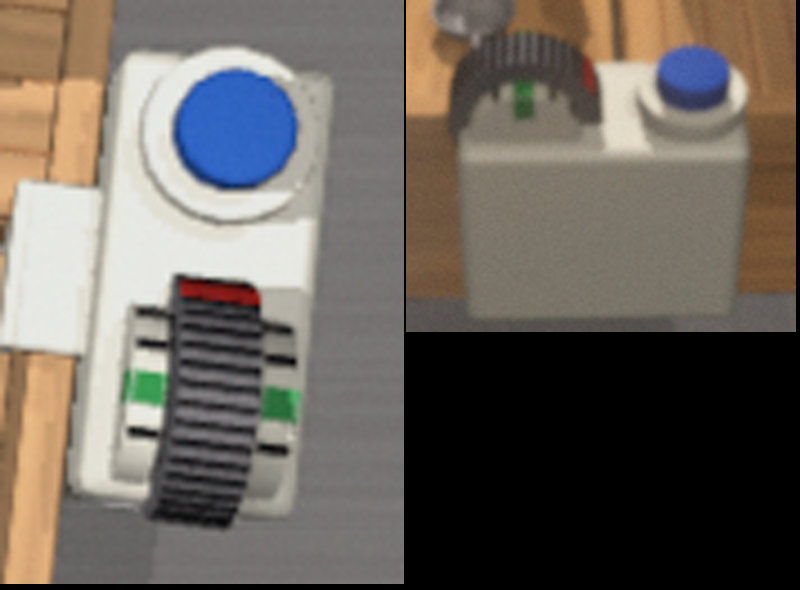

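The wheel is at setting 0: the red line sits about 1.0 rad from the top on the plunger side, so it needs two clicks. The measured heights match the sizes given: rim top 0.196, red line 0.180. I'll plan the approach with the gripper shut.

```bash
cat >> h.py <<'E'
YAW=-0.105
ex=np.array([np.cos(YAW),np.sin(YAW),0]);ey=np.array([-ex[1],ex[0],0])
WT=np.array([.5055,-.0468,.196]); PT=np.array([.5800,-.0546,.1845])
Rg=Ro.from_matrix(np.c_[-ex,ey,[0,0,-1]])
def to(p):
    o=ctrl.get_obs();R=Ro.from_rotvec(o["tool_rot"])
    return np.round(np.r_[R.inv().apply(np.array(p)-o["tool_pos"])/.6,(R.inv()*Rg).as_rotvec()/(np.pi/2)],4)
E
python3 - <<'E'
from h import *
print(ctrl.tip_extent, to(WT+ex*.009+[0,0,.0726+.06]))
E
```

```text
0.0726 [-8.420e-01 -8.605e-01 -4.160e-02 -1.200e-03 -3.000e-04 -1.265e-01]
```

Call:
{"method": "apply_moves", "body": {"rows": [0,0,-0.08,0,0,0,-0.42,-0.43,-0.08,0,0,-0.126,-0.842,-0.86,-0.08,0,0,-0.126,-0.842,-0.86,-0.08,0,0,-0.126,-0.842,-0.86,-0.08,0,0,-0.126,-0.842,-0.86,-0.08,0,0,-0.126,-0.842,-0.86,-0.08,0,0,-0.126,-0.842,-0.86,-0.08,0,0,-0.126,-0.842,-0.86,-0.08,0,0,-0.126,-0.842,-0.86,-0.08,0,0,-0.126,-0.842,-0.86,-0.08,0,0,-0.126,-0.842,-0.86,-0.08,0,0,-0.126,-0.842,-0.86,-0.08,0,0,-0.126,-0.842,-0.86,-0.08,0,0,-0.126,-0.842,-0.86,-0.08,0,0,-0.126,-0.842,-0.86,-0.08,0,0,-0.126,-0.842,-0.86,-0.08,0,0,-0.126,-0.842,-0.86,-0.08,0,0,-0.126,-0.842,-0.86,-0.042,0,0,-0.126,-0.842,-0.86,-0.042,0,0,-0.126], "grip": 0}}

```text
t: 2.1
tool_pos: [0.5131, -0.0456, 0.326]
tool_rot: [-0.163, -3.132, -0.002]
contact_force: [0.0, -0.3, -2.1]
opening: 0.0004
grip_force: 0.0
```

```bash
python3 - <<'E'
from h import *
im,W=cloud("side");cv2.imwrite("pics/side1.png",im)
o=ctrl.get_obs();print(o["t"],o["tool_pos"],o["contact_force"],o["opening"],ctrl.tip_extent,to(WT+ex*.009+[0,0,ctrl.tip_extent+.003]))
h=cv2.cvtColor(im,cv2.COLOR_BGR2HSV)
m=(np.linalg.norm(W[...,:2]-o["tool_pos"][:2],axis=2)<.03)&(W[...,2]>.205)&(W[...,2]<.28)
print("lowest finger z",np.nanpercentile(W[m],[1,5],axis=0))
E
```

```text
2.15 [ 0.51352715 -0.04572633  0.32746497] [-0.6623237   0.93713318  0.15296812] -0.00017992543011826338 0.0726 [-0.0022 -0.0032  0.0931  0.0004 -0.0023  0.0006]
lowest finger z [[ 0.50196256 -0.06160121  0.25350959]
 [ 0.50243684 -0.06097145  0.25481161]]
```

View pics/side1.png

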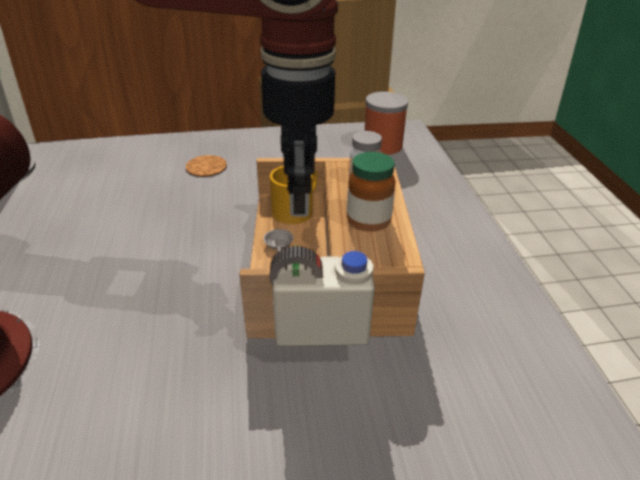

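The closed fingertips hang above the wheel near (300,215), and their measured tip height of 0.2535 agrees with the TCP. I'll lower them to about 3 mm above the rim.

Call:
{"method": "apply_moves", "body": {"rows": [-0.002,-0.003,0.04,0,0,0,-0.002,-0.003,0.07,0,0,0,-0.002,-0.003,0.09,0,0,0,-0.002,-0.003,0.092,0,0,0,-0.002,-0.003,0.092,0,0,0]}}

```text
t: 2.65
tool_pos: [0.5158, -0.0487, 0.2745]
tool_rot: [0.165, 3.137, -0.0]
contact_force: [0.8, 0.5, 0.1]
opening: -0.0002
grip_force: 0.0
```

Call:
{"method": "apply_moves", "body": {"rows": [0,0,0.003,0,0,0,0,0,0.006,0,0,0,0,0,0.008,0,0,0,0,0,0.008,0,0,0,0,0,0.008,0,0,0]}}

```text
t: 3.15
tool_pos: [0.5157, -0.0491, 0.2692]
tool_rot: [0.166, 3.137, 0.0]
contact_force: [0.4, 0.5, 0.7]
opening: 0.0001
grip_force: 0.0
```

```bash
python3 - <<'E'
from h import *
for i in range(4):
    ctrl.get_image("side");o=ctrl.get_obs();print(o["t"],o["tool_pos"],o["contact_force"],o["wrist_torque"])
E
```

```text
3.2 [ 0.51571178 -0.0491016   0.26923754] [ 0.38101281  0.05332056 -1.04990352] [-0.01067532  0.01674041 -0.00054295]
3.25 [ 0.5156908  -0.04908931  0.2691844 ] [0.08881096 0.0361972  0.01069648] [-0.02344048  0.01284054 -0.04184883]
3.3 [ 0.51570017 -0.04909417  0.26919963] [ 0.33339552 -0.49904451  0.12679147] [ 0.02204035 -0.00599509 -0.01817764]
3.35 [ 0.51568392 -0.04907788  0.26914976] [-0.16191489  0.13771913 -0.44946989] [0.02589764 0.00411819 0.01961884]
```

Call:
{"method": "apply_moves", "body": {"rows": [0,0,0.0017,0,0,0,0,0,0.0034,0,0,0,0,0,0.0034,0,0,0]}}

```text
t: 3.65
tool_pos: [0.5159, -0.0491, 0.2676]
tool_rot: [0.166, 3.136, -0.0]
contact_force: [-1.3, 0.1, 2.6]
opening: -0.0
grip_force: 1.3
```

Call:
{"method": "apply_moves", "body": {"rows": [0,0,0.0017,0,0,0,0,0,0.0034,0,0,0,0,0,0.0034,0,0,0]}}

```text
t: 3.95
tool_pos: [0.516, -0.0491, 0.2657]
tool_rot: [0.166, 3.136, -0.0]
contact_force: [0.0, 0.4, 5.6]
opening: 0.0001
grip_force: 2.6
```

Contact is at 5.6 N, as the spring predicts. Now the first rolling stroke, about 17 mm.

Call:
{"method": "apply_moves", "body": {"rows": [0.003,0,0,0,0,0,0.006,0,0,0,0,0,0.009,0,0,0,0,0,0.012,0,0,0,0,0,0.012,0,0,0,0,0]}}

```text
t: 4.45
tool_pos: [0.5086, -0.0482, 0.2656]
tool_rot: [0.166, 3.136, 0.0]
contact_force: [0.6, 0.6, 5.4]
opening: 0.0003
grip_force: 2.8
```

Call:
{"method": "apply_moves", "body": {"rows": [0.003,0,0,0,0,0,0.006,0,0,0,0,0,0.009,0,0,0,0,0,0.012,0,0,0,0,0,0.015,0,0,0,0,0,0.015,0,0,0,0,0]}}

```text
t: 5.05
tool_pos: [0.4993, -0.0471, 0.2654]
tool_rot: [-0.166, -3.137, -0.001]
contact_force: [-0.1, 1.5, 5.3]
opening: -0.0
grip_force: 2.9
```

Call:
{"method": "apply_moves", "body": {"rows": [0,0,-0.01,0,0,0,0.025,0,-0.05,0,0,0,0.05,0,-0.1,0,0,0,0.1,0,-0.12,0,0,0,0.15,0,-0.12,0,0,0,0.15,0,-0.12,0,0,0]}}

```text
t: 5.65
tool_pos: [0.4079, -0.0374, 0.3366]
tool_rot: [-0.167, -3.136, 0.0]
contact_force: [0.7, 0.2, 0.6]
opening: 0.0
grip_force: 0.0
```

```bash
cat > look.py <<'E'
from h import *
import sys
o=ctrl.get_obs();print(o["t"],np.round(o["tool_pos"],4),np.round(o["contact_force"],2))
for n in("top","side"):
    im,W=cloud(n)
    if n==sys.argv[2]:
        c=im[195:325,370:460] if n=="top" else im[225:350,245:390]
        cv2.imwrite(f"pics/{sys.argv[1]}.png",cv2.resize(c,None,fx=4,fy=4,interpolation=cv2.INTER_CUBIC))
    h=cv2.cvtColor(im,cv2.COLOR_BGR2HSV)
    red=(cv2.inRange(h,(0,130,50),(6,255,255))|cv2.inRange(h,(172,130,50),(180,255,255)))>0
    d=W-(WT-[0,0,.034]);lx=d@ex;ly=d@ey
    m=red&(abs(ly)<.02)&(abs(lx)<.04)&(d[...,2]>0)&(d[...,2]<.04)
    print(n,m.sum(),"dial",round(1-float(np.nanmedian(np.arctan2(lx[m],d[...,2][m]))),3) if m.any() else None)
    b=(cv2.inRange(h,(100,120,50),(130,255,255))>0)&(np.linalg.norm(W[...,:2]-PT[:2],axis=2)<.03)
    print(" blue z",b.sum(),np.nanpercentile(W[b],[50,90],axis=0)[:,2] if b.any() else None)
E
python3 look.py s1 side
```

```text
5.65 [ 0.4079 -0.0374  0.3366] [0.68 0.2  0.64]
top 118 dial 0.471
 blue z 551 [0.18350464 0.1849179 ]
side 77 dial 0.453
 blue z 289 [0.18442871 0.18544414]
```

The dial now reads about 0.47 in both views, so the first click is done. I'll repeat the same stroke.

```bash
python3 -c "
from h import *
print(to([.516,-.0491,.2740]))"
```

```text
[-0.1784  0.      0.1036  0.     -0.0005 -0.0007]
```

Call:
{"method": "apply_moves", "body": {"rows": [-0.08,0,0,0,0,0,-0.15,0,0.03,0,0,0,-0.178,0,0.07,0,0,0,-0.178,0,0.103,0,0,0,-0.178,0,0.109,0,0,0,-0.178,0,0.113,0,0,0,-0.178,0,0.117,0,0,0,-0.178,0,0.117,0,0,0,-0.178,0,0.117,0,0,0]}}

```text
t: 6.65
tool_pos: [0.5165, -0.0491, 0.2681]
tool_rot: [0.166, 3.135, -0.0]
contact_force: [0.6, 0.5, 1.4]
opening: 0.0001
grip_force: 0.9
```

Call:
{"method": "apply_moves", "body": {"rows": [0.003,0,0,0,0,0,0.006,0,0,0,0,0,0.009,0,0,0,0,0,0.012,0,0,0,0,0,0.015,0,0,0,0,0,0.018,0,0,0,0,0,0.021,0,0,0,0,0,0.024,0,0,0,0,0,0.027,0,0,0,0,0,0.028,0,0,0,0,0,0.028,0,0,0,0,0]}}

```text
t: 7.75
tool_pos: [0.4992, -0.0473, 0.2667]
tool_rot: [-0.166, -3.136, -0.0]
contact_force: [0.6, 1.5, 3.8]
opening: 0.0
grip_force: 1.9
```

Call:
{"method": "apply_moves", "body": {"rows": [0,0,-0.01,0,0,0,0.025,0,-0.05,0,0,0,0.05,0,-0.1,0,0,0,0.1,0,-0.12,0,0,0,0.15,0,-0.12,0,0,0,0.15,0,-0.12,0,0,0]}}

```text
t: 8.35
tool_pos: [0.4079, -0.0374, 0.3386]
tool_rot: [-0.166, -3.136, -0.0]
contact_force: [1.2, -0.1, 0.3]
opening: -0.0002
grip_force: 0.0
```

```bash
python3 look.py s2 top; python3 -c "
from h import *
print(to(PT+[0,0,.0726+.05]))"
```

```text
8.35 [ 0.4079 -0.0374  0.3386] [ 1.23 -0.09  0.34]
top 119 dial 0.468
 blue z 554 [0.18359222 0.18495074]
side 73 dial 0.443
 blue z 290 [0.1844549  0.18540811]
[-2.854e-01  2.100e-03  5.160e-02  1.000e-04 -6.000e-04 -6.000e-04]
```

View pics/s2.png

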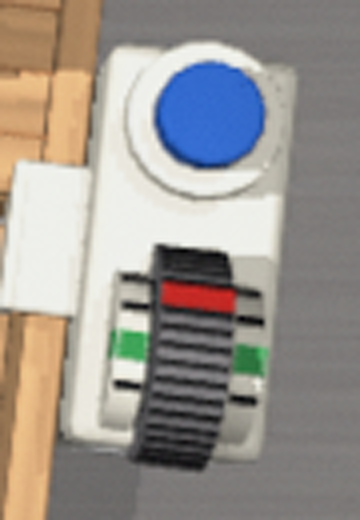

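The picture shows the red line at (198,296), still by the second black mark above the green one at row 345. The finger pressed only 1.4–3.8 N and slipped. I'll retry with the first stroke's depth.

Call:
{"method": "apply_moves", "body": {"rows": [-0.08,0,0,0,0,0,-0.15,0,0.03,0,0,0,-0.179,0,0.07,0,0,0,-0.179,0,0.103,0,0,0,-0.179,0,0.112,0,0,0,-0.179,0,0.117,0,0,0,-0.179,0,0.121,0,0,0,-0.179,0,0.121,0,0,0,-0.179,0,0.121,0,0,0,-0.179,0,0.121,0,0,0]}}

```text
t: 9.45
tool_pos: [0.5171, -0.0491, 0.2673]
tool_rot: [0.166, 3.135, -0.0]
contact_force: [0.2, 1.8, 2.3]
opening: -0.0001
grip_force: 1.4
```

Call:
{"method": "apply_moves", "body": {"rows": [0,0,0.0017,0,0,0,0,0,0.0035,0,0,0,0,0,0.0035,0,0,0]}}

```text
t: 9.75
tool_pos: [0.5173, -0.0492, 0.2651]
tool_rot: [0.166, 3.135, 0.0]
contact_force: [0.2, 2.7, 5.8]
opening: 0.0002
grip_force: 3.0
```

Call:
{"method": "apply_moves", "body": {"rows": [0.003,0,0,0,0,0,0.006,0,0,0,0,0,0.009,0,0,0,0,0,0.012,0,0,0,0,0,0.015,0,0,0,0,0,0.018,0,0,0,0,0,0.021,0,0,0,0,0,0.024,0,0,0,0,0,0.027,0,0,0,0,0,0.029,0,0,0,0,0,0.029,0,0,0,0,0]}}

```text
t: 10.85
tool_pos: [0.4999, -0.0471, 0.2652]
tool_rot: [0.166, 3.135, 0.001]
contact_force: [-1.5, 2.1, 6.1]
opening: -0.0
grip_force: 3.0
```

Call:
{"method": "apply_moves", "body": {"rows": [0,0,-0.01,0,0,0,0.025,0,-0.05,0,0,0,0.05,0,-0.1,0,0,0,0.1,0,-0.12,0,0,0,0.15,0,-0.12,0,0,0,0.15,0,-0.12,0,0,0]}}

```text
t: 11.45
tool_pos: [0.4082, -0.0378, 0.3362]
tool_rot: [0.167, 3.136, -0.002]
contact_force: [0.5, -0.4, -0.5]
opening: -0.0003
grip_force: 0.0
```

```bash
python3 look.py s3 top; python3 -c "
from h import *
print(to(PT+[0,0,.0726+.05]))"
```

```text
11.45 [ 0.4082 -0.0378  0.3362] [ 0.46 -0.43 -0.53]
top 124 dial 0.968
 blue z 557 [0.18364214 0.1850393 ]
side 88 dial 0.911
 blue z 285 [0.18451305 0.18539343]
[-0.2849  0.0026  0.0479 -0.0004  0.0003 -0.0008]
```

View pics/s3.png

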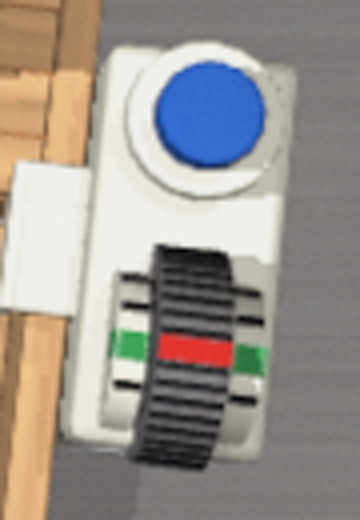

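The red line at (195,349) is now level with the green marks, and the dial reads about 0.97, so it has clicked at the green mark. Next I'll move over the plunger, staying high above the wheel.

Call:
{"method": "apply_moves", "body": {"rows": [-0.08,0,0,0,0,0,-0.16,0.001,0,0,0,0,-0.24,0.002,0,0,0,0,-0.285,0.003,0,0,0,0,-0.285,0.003,0.048,0,0,0,-0.285,0.003,0.09,0,0,0,-0.285,0.003,0.122,0,0,0,-0.285,0.003,0.122,0,0,0,-0.285,0.003,0.122,0,0,0]}}

```text
t: 12.45
tool_pos: [0.5807, -0.0542, 0.2621]
tool_rot: [-0.166, -3.135, -0.0]
contact_force: [-0.4, -0.4, 0.9]
opening: 0.0001
grip_force: 0.0
```

```bash
python3 -c "
from h import *
print(ctrl.get_obs()['tool_pos'],to(PT+[0,0,.0726]))"
```

```text
[ 0.58070841 -0.05421713  0.26214683] [ 0.0011 -0.0008  0.0084 -0.     -0.0011 -0.0005]
```

Call:
{"method": "apply_moves", "body": {"rows": [0.001,0,0.004,0,0,0,0.001,0,0.008,0,0,0,0.001,0,0.012,0,0,0,0.001,0,0.016,0,0,0,0.001,0,0.02,0,0,0,0.001,0,0.02,0,0,0,0.001,0,0.02,0,0,0]}}

```text
t: 13.15
tool_pos: [0.5801, -0.0541, 0.2518]
tool_rot: [0.166, 3.136, -0.0]
contact_force: [0.4, 0.5, 3.6]
opening: 0.0001
grip_force: 2.1
```

Call:
{"method": "apply_moves", "body": {"rows": [0,0,0.0015,0,0,0,0,0,0.003,0,0,0,0,0,0.003,0,0,0]}}

```text
t: 13.45
tool_pos: [0.5801, -0.0542, 0.2496]
tool_rot: [0.166, 3.136, -0.0]
contact_force: [0.4, -0.4, 4.7]
opening: 0.0001
grip_force: 2.6
```

Call:
{"method": "apply_moves", "body": {"rows": [0,0,0.001,0,0,0,0,0,0.002,0,0,0,0,0,0.002,0,0,0]}}

```text
t: 13.75
tool_pos: [0.5801, -0.0542, 0.2486]
tool_rot: [0.166, 3.136, -0.0]
contact_force: [0.3, 0.5, 6.3]
opening: -0.0003
grip_force: 2.9
```

Call:
{"method": "apply_moves", "body": {"rows": [0,0,0.001,0,0,0,0,0,0.002,0,0,0,0,0,0.002,0,0,0]}}

```text
t: 14.05
tool_pos: [0.5801, -0.0541, 0.2486]
tool_rot: [0.166, 3.136, -0.001]
contact_force: [-2.1, 0.1, 9.6]
opening: -0.0004
grip_force: 5.1
```

Call:
{"method": "apply_moves", "body": {"rows": [0,0,0.001,0,0,0,0,0,0.0015,0,0,0,0,0,0.0015,0,0,0]}}

```text
t: 14.35
tool_pos: [0.5801, -0.0541, 0.2485]
tool_rot: [0.166, 3.136, -0.001]
contact_force: [-2.7, 2.0, 12.9]
opening: 0.0001
grip_force: 6.7
```

Call:
{"method": "apply_moves", "body": {"rows": [0,0,-0.01,0,0,0,0,0,-0.03,0,0,0,0,0,-0.08,0,0,0,0,0,-0.15,0,0,0,0.08,0,-0.2,0,0,0,0.16,0,-0.2,0,0,0,0.24,0,-0.2,0,0,0,0.28,0,-0.2,0,0,0,0.28,0,-0.2,0,0,0,0.28,0,-0.2,0,0,0]}}

```text
t: 15.35
tool_pos: [0.4122, -0.0362, 0.3654]
tool_rot: [-0.166, -3.137, -0.0]
contact_force: [-0.3, -0.1, 0.7]
opening: 0.0
grip_force: 0.0
```

```bash
python3 look.py s4 top
```

```text
15.35 [ 0.4122 -0.0362  0.3654] [-0.31 -0.06  0.72]
top 124 dial 0.963
 blue z 555 [0.18360736 0.18510378]
side 85 dial 0.909
 blue z 285 [0.1845274  0.18552343]
```

View pics/s4.png

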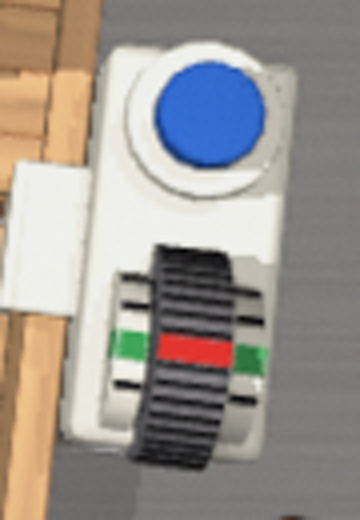

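The red line is still at the green marks (195,349). The plunger at (210,113) is back up to its starting height, and the robot is clear of everything.

```bash
python3 -c "
from station import ctrl
print(ctrl.finish_job())"
```

```text
the job is handed in; nothing more can be done
None
```

The wheel is clicked in at the green mark, and the plunger was pressed once down to its stop at that setting and sprang back up; the job is handed in with the arm clear, after one wheel stroke that slipped and had to be repeated.

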